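# Close a filter housing with its three lever bolts

## Task

Close the filter housing: turn each of its three captive lever bolts clockwise until it is fully home on its end stop. Tighten the bolt above the outlet pipe first, then the other two one after the other, going round clockwise as seen from above. Leave the glassware and the carton beside it where they are.

Things in the scene. Friction and masses are not known exactly. Their poses are not given: they have to be found in the camera images.
- filter_housing: Round steel filter housing, fixed; lid 152 mm across, its top 52 mm above the worktop. Origin: centre of the underside, z up. An outlet pipe with a 34 mm flange sticks out sideways along its -x (end 114 mm out, top 38 mm up). Three captive bolts stand on a 52 mm radius circle: at -x above the pipe, then 120 and 240 degrees clockwise from above. Vent boss in the middle, 50 mm wide, top 70 mm up.
- bolt_1 (a joint): Bolt 1 (directly above the outlet pipe), rad: grows clockwise from above; 0 = slack, 1.75 = on its end stop. Starts between 0.05 and 0.6. Takes about 0.12 N m (3 N near the lever end); stays where left. The lever points 0.875 rad anticlockwise of outward at 0 and as far clockwise of it at the stop, where it lies against an 8 mm steel stop pin on the lid.
- bolt_1_axis (a point): Point on the upright turning axis of bolt 1, at the height of the lever's centre line (80 mm above the worktop; lid 28 mm below). Steel hub 26 mm across, top about 91 mm above the worktop.
- bolt_1_tip (a point): Centre of the 20 mm ball at the free end of the lever of bolt 1, 60 mm from the axis. The lever is a level grey round bar, 14 mm thick, between the hub and the ball, centre line 80 mm above the worktop, with nothing but the lid and pipe beneath it; it can be pushed sideways.
- bolt_2 (a joint): Bolt 2 (next one clockwise from bolt 1, seen from above), rad: grows clockwise from above; 0 = slack, 1.75 = on its end stop. Starts between 0.05 and 0.6. Takes about 0.12 N m (3 N near the lever end); stays where left. The lever points 0.875 rad anticlockwise of outward at 0 and as far clockwise of it at the stop, where it lies against an 8 mm steel stop pin on the lid.
- bolt_2_axis (a point): Point on the upright turning axis of bolt 2, at the height of the lever's centre line (80 mm above the worktop; lid 28 mm below). Steel hub 26 mm across, top about 91 mm above the worktop.
- bolt_2_tip (a point): Centre of the 20 mm ball at the free end of the lever of bolt 2, 60 mm from the axis. The lever is a level grey round bar, 14 mm thick, between the hub and the ball, centre line 80 mm above the worktop, with nothing but the lid and pipe beneath it; it can be pushed sideways.
- bolt_3 (a joint): Bolt 3 (last one, next clockwise after bolt 2), rad: grows clockwise from above; 0 = slack, 1.75 = on its end stop. Starts between 0.05 and 0.6. Takes about 0.12 N m (3 N near the lever end); stays where left. The lever points 0.875 rad anticlockwise of outward at 0 and as far clockwise of it at the stop, where it lies against an 8 mm steel stop pin on the lid.
- bolt_3_axis (a point): Point on the upright turning axis of bolt 3, at the height of the lever's centre line (80 mm above the worktop; lid 28 mm below). Steel hub 26 mm across, top about 91 mm above the worktop.
- bolt_3_tip (a point): Centre of the 20 mm ball at the free end of the lever of bolt 3, 60 mm from the axis. The lever is a level grey round bar, 14 mm thick, between the hub and the ball, centre line 80 mm above the worktop, with nothing but the lid and pipe beneath it; it can be pushed sideways.
- beaker_100: Glass beaker, 58 mm wide, 70 mm tall, standing to the left; origin at the centre of its underside. Bystander.
- vial_a: Sample vial with white cap, 27 mm across, 72 mm tall, standing to the left; origin at the centre of its underside. Bystander.
- slide_box: Small carton, 34 x 82 x 30 mm, lying to the right; origin at the centre of its underside. Bystander.

How it is judged:
By the outcome, as a careful person would: the job done as asked, in the order asked, and still so for the second after the job is handed in, with the robot touching nothing.
It also fails if it takes over 53 s, if anything falls off the work surface, if the arm or the gripper's body presses on something with over 40 N, if the wrist force passes 120 N, or if a joint passes its speed limit or range.

## Robot

A 7-joint arm with a two-finger parallel gripper is mounted at the origin on a cart in front of the work surface, level with it; the furniture and walls round the work are solid. World frame = base frame: x ahead of the robot, y to its left, z up, the work surface at z = 0. Lengths are in m, angles in degrees, forces in N, time in s.
With the tool pointing down it reaches from about 0.425 to 0.875 m from the base axis. Payload 4.7 kg.
Tool frame: the origin (TCP) lies on the centre line of the jaws, within the pads' length; the fingertips stand 8 mm ahead of it and the grasp point (between the pads) lies 11 mm behind it; z points along the fingers, y is the direction in which the jaws open and shut (so a half turn about z gives the same grasp; the last joint's range is limited). The gripper opens to 87 mm and grips with 3 to 60 N. Pads are 19 mm wide; open, the fingers measure 117 mm over their backs; the gripper's body (75 mm by 190 mm) begins 51 mm behind the grasp point.
Start: joints at [74.261, 18.392, -4.016, 83.108, 1.295, 78.541, -3.26], TCP at [0.185, -0.623, 0.231] pointing down, gripper open.
Joint ranges: [-163.93, 163.93], [-17.29, 119.83], [-79.2, 71.16], [3.27, 140.29], [-89.18, 269.18], [5.43, 117.66], [-154.24, 154.24]. Speed limits (degrees/s): [147.25, 147.25, 180, 180, 180, 180, 180].

## Interface

Orientations are given as [roll, pitch, yaw] about the fixed x, y, z axes, in that order (R = Rz(yaw) Ry(pitch) Rx(roll)).
In Python, from cell import status, vision, workorder gives the robot as it stands.
- The arm moves only by the tool step_arm, never from a script. Its argument "series" is a list of rows, each an object of numbers: "ax", "ay", "az": the turn, a rotation vector about the world's x, y, z in degrees; "x", "y", "z": the shift along the world's x, y, z in m; "claw": the opening in per cent of the stroke, from 0 (shut) to 100 (fully open). In form: [{"ax": .., "ay": .., "az": .., "x": .., "y": .., "z": .., "claw": ..}, ...]. A call has 1 to 12 rows; each row is the pose to reach, as a shift and turn from the pose commanded when the call began; what a row does not reach only later rows make up. A row lasts 1/10 s, in which the tool goes at most 50 mm and 8.59 degrees, less where a joint would pass 70% of its speed; a pose out of reach is approached as far as the arm can. A call with a gripper value outside its range is refused whole. The fingers move at their own pace and stop on an object; "squeeze" is the grip in N (left out, the last holds). Time passes only in rows, so rows that repeat a pose let the fingers close. It gives the time, the measured TCP pose, the force and the opening at its end, in the units of the state.
- status.get_obs(): the state, without advancing time (a new reading comes with each control period).
- vision.read_camera(name): name is "scene" or "top" or "wrist"; returns the picture (384x512x3 uint8, red, green, blue); there is no depth.
- vision.camera_params(name): a dict with "fovy" (degrees; the focal length in pixels is half the picture's height over the tangent of half this angle, whatever the lens; pixels are square), "cx", "cy" (the principal point, pixels), "dist" ([k1, k2, p1, p2, k3] as OpenCV has them; the pictures are not rectified), "eye" and "orientation" of the camera in the world; the wrist camera has in their place "tool_from_camera" (4x4, takes a point from camera to tool coordinates, whose origin is the TCP and whose axes are the flange's). Camera axes: x right, y down, z forward; pixel columns grow to the right and rows downward; lengths in m; the calibration is good to about 2 mm. A picture is of the moment at which its call begins: read the wrist's pose just before it. camera_params takes no time and is no camera call.
- workorder.sign_off(): hands the job in, once; it reports no verdict.
The state is a dict: "time_s": time; "qpos": joint angles; "joint_velocities": joint speeds; "effort": joint torques, N m; "tool_pos": TCP position; "tool_rot": TCP orientation; "force": force on the tool from outside, world axes, zero at the start; "wrist_torque": the same for the moment, N m; "grip_width": finger opening in m.
Only numpy, scipy, OpenCV 4.12 (cv2) and the standard library are available. Lean on these libraries where they do the work, as an engineer would, in place of code of your own. Each camera call takes 0.05 s, during which the arm holds its last target.

## Working session

There is one attempt and no reset: what is moved stays moved. The work goes in short steps, Python scripts to look and compute and a tool call to move; the robot and the scene stay as the last step left them, time stands still between calls to the robot, and variables do not carry over. Pictures are saved under pics/ and viewed, and the job is handed in when it is done.

Besides the shell and the picture viewer there is one more tool, called after ">>>" by a JSON object that holds its "method" and its "body", one argument or row to a line. step_arm: Moves the arm, as the interface text tells. Its arguments: {"type":"object","properties":{"series":{"type":"array"},"squeeze":{"type":"number"}},"required":["series"]}

```bash
ls; mkdir -p pics
python3 - <<'E'
from cell import status, vision
import cv2
print(status.get_obs())
for n in ("scene","top","wrist"):
    print(n,vision.camera_params(n))
for n in ("scene","top"):
    cv2.imwrite(f"pics/{n}0.png",vision.read_camera(n)[:,:,::-1])
E
```

```text
pics
{'time_s': 0.0, 'qpos': array([74.26296054, 18.44044725, -4.0159236 , 83.17492908,  1.29783304,
       78.53992471, -3.26097354]), 'joint_velocities': array([-0.01583395,  0.05326085,  0.07265627,  0.0409694 , -0.06963551,
        0.02148281, -0.06431384]), 'effort': array([-6.21892536e-05, -4.91287315e+01, -4.04046820e-01, -3.12527740e+01,
       -6.38960791e-02,  4.39319573e-02,  1.97041736e-04]), 'tool_pos': array([ 0.18488583, -0.62259434,  0.2294456 ]), 'tool_rot': array([-1.79890101e+02,  8.34487948e-03,  1.65467619e+01]), 'force': array([ 0.34020801, -0.3719833 ,  0.30121115]), 'wrist_torque': array([0.0588028 , 0.05261337, 0.01858738]), 'grip_width': 0.08706454404429216}
scene {'fovy': 42.970385466219525, 'cx': 257.84975791616256, 'cy': 186.19188728842056, 'dist': array([-0.1277547,  0.       ,  0.       ,  0.       ,  0.       ]), 'eye': array([-0.38742392,  0.56501891,  0.93542752]), 'orientation': array([-128.21566666,    0.6997373 , -122.8324467 ])}
top {'fovy': 54.40858894300034, 'cx': 251.7818839625619, 'cy': 189.74907497504933, 'dist': array([-0.01438907,  0.        ,  0.        ,  0.        ,  0.        ]), 'eye': array([0.39748359, 0.01550196, 1.16436951]), 'orientation': array([-172.86910772,   -0.88385885,  -88.51205968])}
wrist {'fovy': 65.39292384213682, 'cx': 257.03874961988004, 'cy': 195.30843255977925, 'dist': array([-0.0628763,  0.       ,  0.       ,  0.       ,  0.       ]), 'tool_from_camera': array([[ 4.94425254e-04, -9.66138186e-01, -2.58024729e-01,
         6.98059300e-02],
       [ 9.99999855e-01,  5.32845768e-04, -7.89748407e-05,
         3.86821565e-04],
       [ 2.13787994e-04, -2.58024653e-01,  9.66138309e-01,
        -1.54124756e-01],
       [ 0.00000000e+00,  0.00000000e+00,  0.00000000e+00,
         1.00000000e+00]])}
```

View pics/scene0.png

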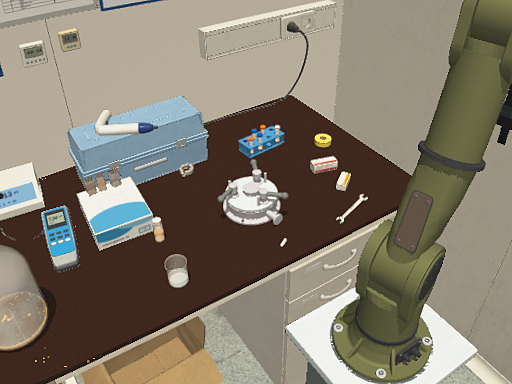

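View pics/top0.png

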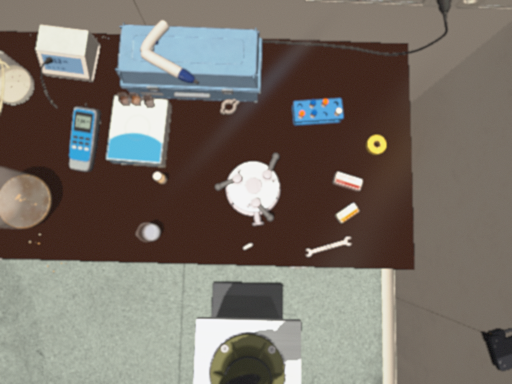

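```bash
cat > h.py <<'E'
import numpy as np, cv2
from scipy.spatial.transform import Rotation as R
from cell import vision,status
def K(p):
    f=192/np.tan(np.radians(p['fovy']/2)); return np.array([[f,0,p['cx']],[0,f,p['cy']],[0,0,1]])
def campose(n):
    p=vision.camera_params(n)
    if n=='wrist':
        o=status.get_obs(); T=p['tool_from_camera']; Rt=R.from_euler('xyz',o['tool_rot'],degrees=True).as_matrix()
        return p,Rt@T[:3,:3],Rt@T[:3,3]+o['tool_pos']
    return p,R.from_euler('xyz',p['orientation'],degrees=True).as_matrix(),np.array(p['eye'])
def px2w(c,uv,z):
    p,Rm,e=c
    q=cv2.undistortPoints(np.array([[uv]],float),K(p),p['dist'])[0,0]
    d=Rm@np.array([q[0],q[1],1]); return e+d*(z-e[2])/d[2]
def w2px(c,P):
    p,Rm,e=c
    P=np.atleast_2d(np.array(P,float)); r=Rm.T
    return cv2.projectPoints(((P-e)@Rm).reshape(-1,1,3),np.zeros(3),np.zeros(3),K(p),np.array(p['dist']))[0][:,0]
E
python3 - <<'E'
import cv2
a=cv2.imread('pics/top0.png')[140:240,200:300]; cv2.imwrite('pics/topc.png',cv2.resize(a,None,fx=6,fy=6,interpolation=cv2.INTER_CUBIC))
a=cv2.imread('pics/scene0.png')[150:240,200:310]; cv2.imwrite('pics/scenec.png',cv2.resize(a,None,fx=6,fy=6,interpolation=cv2.INTER_CUBIC))
E
```

```text
(no output)
```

View pics/topc.png

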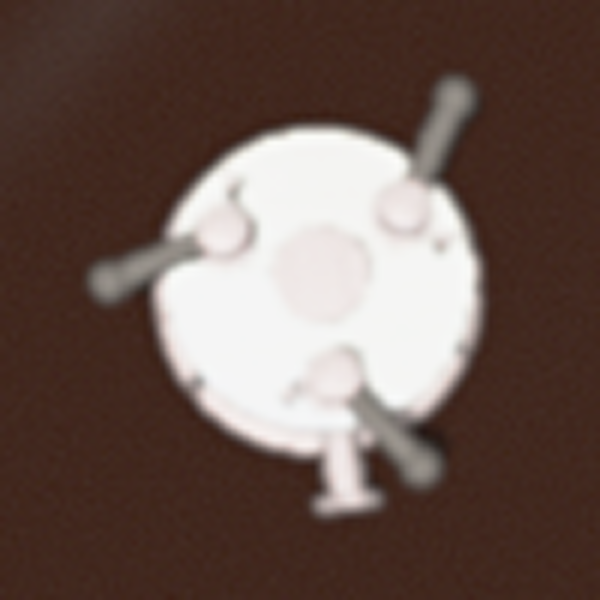

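View pics/scenec.png

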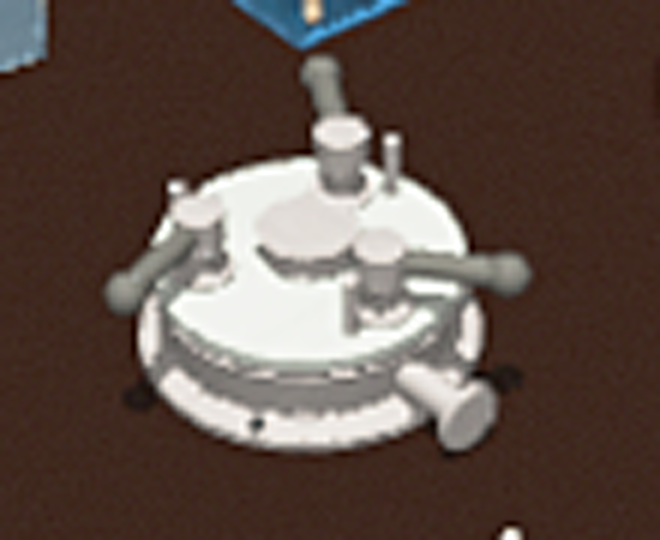

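```bash
cat > fit.py <<'E'
from h import *
from scipy.optimize import least_squares
def model(p):
    x,y,th,a1,a2,a3=p; pts=[]
    c=np.array([x,y,0]); 
    hubs=[];tips=[]
    for k,a in enumerate((a1,a2,a3)):
        phi=th+np.pi-k*2*np.pi/3   # outward direction world
        ax=c+0.052*np.array([np.cos(phi),np.sin(phi),0])
        l=phi+0.875-a
        hubs.append(ax+[0,0,.091]); tips.append(ax+[0.06*np.cos(l),0.06*np.sin(l),.08])
    ends=c+[ -.114*np.cos(th),-.114*np.sin(th),.021]
    return np.array(hubs+tips+[c+[0,0,.07],ends])
def fit(obs,x0,free=None):
    # obs: list of (campose, {idx:uv})
    def r(p):
        P=model(p); out=[]
        for c,d in obs:
            k=list(d); out.append((w2px(c,P[k])-np.array([d[i] for i in k])).ravel())
        return np.concatenate(out)
    return least_squares(r,x0,loss='soft_l1')
E
python3 - <<'E'
from fit import *
t=campose('top'); s=campose('scene')
ct=lambda u,v:((u+.5)/6-.5+200,(v+.5)/6-.5+140)
cs=lambda u,v:((u+.5)/6-.5+200,(v+.5)/6-.5+150)
T={0:ct(337,373),1:ct(224,228),2:ct(404,207),3:ct(422,470),4:ct(106,282),5:ct(456,96),6:ct(322,272)}
S={0:cs(380,245),1:cs(199,210),2:cs(341,133),3:cs(512,273),4:cs(124,292),5:cs(321,74),6:cs(310,228)}
for i in T: print(i,px2w(t,T[i],[.091]*0 or (.091 if i<3 else .08 if i<6 else .07)).round(4),px2w(s,S[i],(.091 if i<3 else .08 if i<6 else .07)).round(4))
for o in ([(t,T)],[(s,S)],[(t,T),(s,S)]):
    f=fit(o,[.6,0,0,.3,.3,.3]); print(f.x.round(4),f.fun.round(1))
E
```

```text
0 [ 0.4976 -0.0099  0.091 ] [ 0.4957 -0.0093  0.091 ]
1 [0.5666 0.0466 0.091 ] [0.5648 0.047  0.091 ]
2 [ 0.5794 -0.0405  0.091 ] [ 0.5788 -0.0412  0.091 ]
3 [ 0.4527 -0.0524  0.08  ] [ 0.4561 -0.0561  0.08  ]
4 [0.5401 0.1035 0.08  ] [0.5436 0.1    0.08  ]
5 [ 0.6375 -0.0656  0.08  ] [ 0.6391 -0.0677  0.08  ]
6 [ 0.5493 -0.0018  0.07  ] [ 0.547  -0.0029  0.07  ]
[ 0.5482 -0.0013  0.1742  0.2888  0.0913  0.4136] [ 0.1  0.2 -0.3  0.2  0.3 -0.7 -0.3 -0.3  0.5 -0.2 -0.1  0.3 -0.2  0.4]
[ 0.5474 -0.0024  0.1584  0.1822  0.1033  0.38  ] [ 0.3 -0.2  0.  -0.3  0.2 -0.4 -0.2 -0.  -0.2  0.4  0.1  0.8 -0.2 -0. ]
[ 0.5477 -0.0018  0.1673  0.254   0.0959  0.3988] [ 0.2  0.4 -0.1  0.2  0.5 -0.5  0.2 -0.5  0.7 -0.4 -0.   0.5  0.   0.5
  0.2 -0.3 -0.2 -0.2 -0.2 -0.4 -0.5  0.8 -0.1  0.7 -0.1  0.7 -0.4 -0. ]
```

```bash
cat > wp.py <<'E'
from h import *
C=np.array([.5477,-.0018]); TH=.1673
def wp(k,a,off,r=.034,s=None):
    """TCP xy,yaw pushing bolt k at joint angle a; off=distance behind lever centreline"""
    phi=TH+np.pi-(k-1)*2*np.pi/3; l=phi+.875-a
    ax=C+.052*np.array([np.cos(phi),np.sin(phi)])
    m=l-np.pi/2
    p=ax+r*np.array([np.cos(l),np.sin(l)])-off*np.array([np.cos(m),np.sin(m)])
    yaw=np.degrees(m)+(0 if k==1 else 180)
    return p,(yaw+90)%360-90
if __name__=='__main__':
    for k,a0 in ((1,.25),(2,.10),(3,.40)):
        print(k)
        for a,o in [(a0,.032)]+[(a,.0165) for a in np.linspace(a0,1.8,13)]+[(1.75,.04)]:
            p,y=wp(k,a,o); print(round(a,3),o,p.round(4),round(y,1),round(np.hypot(*p),3))
E
python3 wp.py; python3 -c "
from cell import status;o=status.get_obs();print(o['time_s'],o['tool_pos'],o['tool_rot'])"
```

```text
1
0.25 0.032 [ 0.4953 -0.0571] 135.4 0.499
0.25 0.0165 [ 0.4843 -0.0463] 135.4 0.487
0.379 0.0165 [ 0.4798 -0.0444] 128.0 0.482
0.508 0.0165 [ 0.4756 -0.042 ] 120.6 0.477
0.638 0.0165 [ 0.4717 -0.039 ] 113.2 0.473
0.767 0.0165 [ 0.4682 -0.0356] 105.8 0.47
0.896 0.0165 [ 0.4652 -0.0317] 98.4 0.466
1.025 0.0165 [ 0.4627 -0.0275] 91.0 0.464
1.154 0.0165 [ 0.4608 -0.0231] 83.6 0.461
1.283 0.0165 [ 0.4595 -0.0184] 76.2 0.46
1.412 0.0165 [ 0.4588 -0.0135] 68.8 0.459
1.542 0.0165 [ 0.4587 -0.0087] 61.4 0.459
1.671 0.0165 [ 0.4592 -0.0038] 54.0 0.459
1.8 0.0165 [0.4604 0.0009] 46.6 0.46
1.75 0.04 [ 0.4446 -0.0188] 49.5 0.445
2
0.1 0.032 [0.5228 0.065 ] 204.0 0.527
0.1 0.0165 [0.5369 0.0713] 204.0 0.542
0.242 0.0165 [0.5407 0.0751] 195.9 0.546
0.383 0.0165 [0.5449 0.0784] 187.8 0.551
0.525 0.0165 [0.5496 0.081 ] 179.6 0.555
0.667 0.0165 [0.5545 0.083 ] 171.5 0.561
0.808 0.0165 [0.5597 0.0842] 163.4 0.566
0.95 0.0165 [0.5651 0.0847] 155.3 0.571
1.092 0.0165 [0.5704 0.0844] 147.2 0.577
1.233 0.0165 [0.5757 0.0834] 139.1 0.582
1.375 0.0165 [0.5807 0.0817] 130.9 0.586
1.517 0.0165 [0.5855 0.0792] 122.8 0.591
1.658 0.0165 [0.5898 0.0761] 114.7 0.595
1.8 0.0165 [0.5937 0.0725] 106.6 0.598
1.75 0.04 [0.5846 0.096 ] 109.5 0.592
3
0.4 0.032 [ 0.6247 -0.0259] 66.8 0.625
0.4 0.0165 [ 0.6186 -0.0401] 66.8 0.62
0.517 0.0165 [ 0.6185 -0.0445] 60.1 0.62
0.633 0.0165 [ 0.618  -0.0489] 53.4 0.62
0.75 0.0165 [ 0.6169 -0.0532] 46.7 0.619
0.867 0.0165 [ 0.6153 -0.0573] 40.1 0.618
0.983 0.0165 [ 0.6133 -0.0612] 33.4 0.616
1.1 0.0165 [ 0.6109 -0.0648] 26.7 0.614
1.217 0.0165 [ 0.608  -0.0682] 20.0 0.612
1.333 0.0165 [ 0.6047 -0.0712] 13.3 0.609
1.45 0.0165 [ 0.6012 -0.0737] 6.6 0.606
1.567 0.0165 [ 0.5973 -0.0759] -0.0 0.602
1.683 0.0165 [ 0.5932 -0.0776] -6.7 0.598
1.8 0.0165 [ 0.589  -0.0788] -13.4 0.594
1.75 0.04 [ 0.6139 -0.0826] -10.5 0.619
0.1 [ 0.18489518 -0.62265853  0.22958239] [-1.79903717e+02  7.43128523e-03  1.65452716e+01]
```

>>> {"method": "step_arm", "body": {
  "series": [
    {"x":0.24,"y":0.44,"az":90,"claw":0},
    {"x":0.24,"y":0.44,"az":90,"claw":0},
    {"x":0.24,"y":0.44,"az":90,"claw":0},
    {"x":0.24,"y":0.44,"az":90,"claw":0},
    {"x":0.24,"y":0.44,"az":90,"claw":0},
    {"x":0.24,"y":0.44,"az":90,"claw":0},
    {"x":0.24,"y":0.44,"az":90,"claw":0},
    {"x":0.24,"y":0.44,"az":90,"claw":0},
    {"x":0.24,"y":0.44,"az":90,"claw":0},
    {"x":0.24,"y":0.44,"az":90,"claw":0},
    {"x":0.24,"y":0.44,"az":90,"claw":0},
    {"x":0.24,"y":0.44,"az":90,"claw":0}
  ],
  "squeeze": 20
}}

```text
invalid input
```

>>> {"method": "step_arm", "body": {
  "series": [
    {"ax":0,"ay":0,"az":8,"x":0.02,"y":0.036,"z":0,"claw":0}
  ],
  "squeeze": 20
}}

```text
time_s: 0.2
tool_pos: [0.2002, -0.5901, 0.2288]
tool_rot: [-180.0, 0.2, 24.2]
force: [0.3, 0.1, -0.1]
grip_width: 0.0841
```

>>> {"method": "step_arm", "body": {
  "series": [
    {"ax":0,"ay":0,"az":8,"x":0.02,"y":0.0367,"z":0,"claw":0},
    {"ax":0,"ay":0,"az":16,"x":0.04,"y":0.0733,"z":0,"claw":0},
    {"ax":0,"ay":0,"az":24,"x":0.06,"y":0.11,"z":0,"claw":0},
    {"ax":0,"ay":0,"az":32,"x":0.08,"y":0.1467,"z":0,"claw":0},
    {"ax":0,"ay":0,"az":40,"x":0.1,"y":0.1833,"z":0,"claw":0},
    {"ax":0,"ay":0,"az":48,"x":0.12,"y":0.22,"z":0,"claw":0},
    {"ax":0,"ay":0,"az":56,"x":0.14,"y":0.2567,"z":0,"claw":0},
    {"ax":0,"ay":0,"az":64,"x":0.16,"y":0.2933,"z":0,"claw":0},
    {"ax":0,"ay":0,"az":72,"x":0.18,"y":0.33,"z":0,"claw":0},
    {"ax":0,"ay":0,"az":80,"x":0.2,"y":0.3667,"z":0,"claw":0},
    {"ax":0,"ay":0,"az":88,"x":0.22,"y":0.4033,"z":0,"claw":0},
    {"ax":0,"ay":0,"az":92,"x":0.24,"y":0.44,"z":0,"claw":0}
  ]
}}

```text
time_s: 1.4
tool_pos: [0.4454, -0.1455, 0.2304]
tool_rot: [-180.0, 0.0, 116.8]
force: [0.2, -0.0, -0.2]
grip_width: 0.001
```

>>> {"method": "step_arm", "body": {
  "series": [
    {"ax":0,"ay":0,"az":7,"x":0.017,"y":0.03,"z":0,"claw":0},
    {"ax":0,"ay":0,"az":14,"x":0.034,"y":0.06,"z":-0.02,"claw":0},
    {"ax":0,"ay":0,"az":19,"x":0.05,"y":0.09,"z":-0.05,"claw":0},
    {"ax":0,"ay":0,"az":19,"x":0.05,"y":0.09,"z":-0.081,"claw":0},
    {"ax":0,"ay":0,"az":19,"x":0.05,"y":0.09,"z":-0.081,"claw":0}
  ]
}}

```text
time_s: 1.9
tool_pos: [0.4919, -0.0557, 0.1456]
tool_rot: [-179.8, -0.4, 135.7]
force: [-0.4, -0.8, -0.5]
grip_width: 0.0002
```

Run:
```python
from wp import *
from fit import model
c=campose('wrist'); im=vision.read_camera('wrist')[:,:,::-1].copy()
t=campose('top');it=vision.read_camera('top')[:,:,::-1].copy()
P=model([C[0],C[1],TH,.25,.1,.4])
q=w2px(c,P); print(q.round(0))
for u,v in q:
    if 0<u<512 and 0<v<384: cv2.circle(im,(int(u),int(v)),4,(0,0,255),1)
cv2.imwrite('pics/w1.png',im)
cv2.imwrite('pics/t1.png',cv2.resize(it[140:240,190:300],None,fx=5,fy=5))
```

```text
[[308. 177.]
 [429. 191.]
 [349. 280.]
 [226. 174.]
 [459. 113.]
 [364. 330.]
 [354. 210.]
 [242. 123.]]
```

View pics/w1.png

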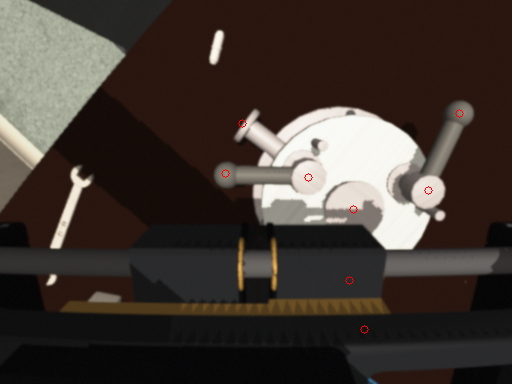

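View pics/t1.png

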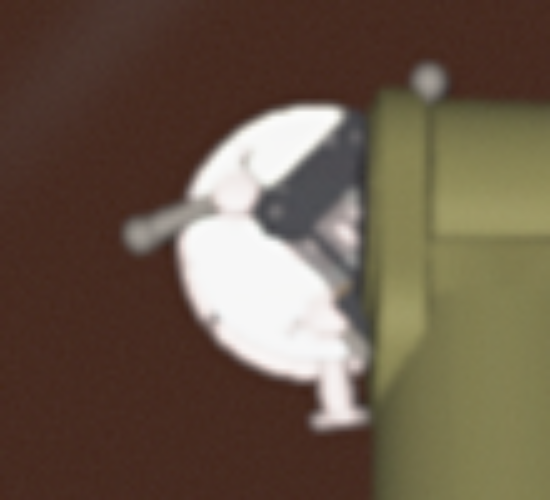

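Run:
```python
from wp import *
p,Rm,e=campose('wrist'); o=status.get_obs(); Rt=R.from_euler('xyz',o['tool_rot'],degrees=True).as_matrix()
im=cv2.imread('pics/w1.png')
for z in (.008,-.011,-.03,-.06):
    P=np.array([[.0095,.0,z],[.0095,.015,z],[.0095,-.015,z],[-.0095,.0,z]])@Rt.T+o['tool_pos']
    print(z,w2px((p,Rm,e),P).round(0).tolist())
cv2.imwrite('pics/w1c.png',cv2.resize(im[200:384,100:420],None,fx=2.4,fy=2.4,interpolation=cv2.INTER_CUBIC))
```

```text
0.008 [[258.0, 225.0], [284.0, 225.0], [232.0, 225.0], [258.0, 255.0]]
-0.011 [[258.0, 238.0], [287.0, 238.0], [229.0, 238.0], [258.0, 271.0]]
-0.03 [[258.0, 254.0], [291.0, 254.0], [225.0, 254.0], [258.0, 291.0]]
-0.06 [[259.0, 291.0], [300.0, 291.0], [217.0, 291.0], [259.0, 335.0]]
```

View pics/w1c.png

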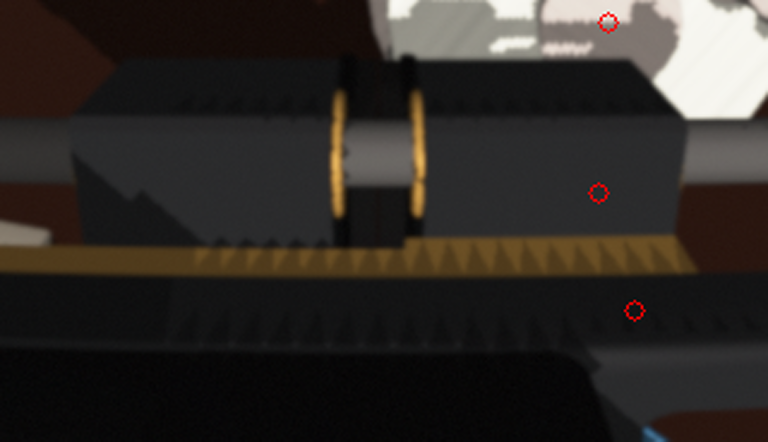

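>>> {"method": "step_arm", "body": {
  "series": [
    {"ax":0,"ay":0,"az":0,"x":0,"y":0,"z":-0.03,"claw":0},
    {"ax":0,"ay":0,"az":0,"x":0,"y":0,"z":-0.06,"claw":0},
    {"ax":0,"ay":0,"az":0,"x":0,"y":0,"z":-0.075,"claw":0},
    {"ax":0,"ay":0,"az":0,"x":0,"y":0,"z":-0.075,"claw":0},
    {"ax":0,"ay":0,"az":0,"x":0,"y":0,"z":-0.075,"claw":0}
  ]
}}

```text
time_s: 2.5
tool_pos: [0.4961, -0.0576, 0.076]
tool_rot: [179.9, 0.1, 135.5]
force: [1.0, -0.4, -0.2]
grip_width: 0.0006
```

>>> {"method": "step_arm", "body": {
  "series": [
    {"ax":0,"ay":0,"az":0,"x":-0.0055,"y":0.0055,"z":0,"claw":0},
    {"ax":0,"ay":0,"az":0,"x":-0.0107,"y":0.0107,"z":0,"claw":0},
    {"ax":0,"ay":0,"az":-7.4,"x":-0.0152,"y":0.0126,"z":0,"claw":0},
    {"ax":0,"ay":0,"az":-14.8,"x":-0.0194,"y":0.015,"z":0,"claw":0},
    {"ax":0,"ay":0,"az":-22.2,"x":-0.0233,"y":0.018,"z":0,"claw":0},
    {"ax":0,"ay":0,"az":-29.6,"x":-0.0268,"y":0.0214,"z":0,"claw":0},
    {"ax":0,"ay":0,"az":-37,"x":-0.0298,"y":0.0253,"z":0,"claw":0},
    {"ax":0,"ay":0,"az":-44.4,"x":-0.0323,"y":0.0295,"z":0,"claw":0},
    {"ax":0,"ay":0,"az":-51.8,"x":-0.0342,"y":0.0339,"z":0,"claw":0},
    {"ax":0,"ay":0,"az":-59.2,"x":-0.0355,"y":0.0386,"z":0,"claw":0},
    {"ax":0,"ay":0,"az":-66.6,"x":-0.0362,"y":0.0435,"z":0,"claw":0},
    {"ax":0,"ay":0,"az":-74,"x":-0.0363,"y":0.0483,"z":0,"claw":0}
  ]
}}

```text
time_s: 3.7
tool_pos: [0.4586, -0.0096, 0.0757]
tool_rot: [179.9, 0.1, 61.2]
force: [-2.0, -2.9, 1.8]
grip_width: 0.0005
```

>>> {"method": "step_arm", "body": {
  "series": [
    {"ax":0,"ay":0,"az":-7.4,"x":0.0005,"y":0.0049,"z":0,"claw":0},
    {"ax":0,"ay":0,"az":-12,"x":0.0012,"y":0.0078,"z":0,"claw":0},
    {"ax":0,"ay":0,"az":-12,"x":0.0022,"y":0.009,"z":0,"claw":0},
    {"ax":0,"ay":0,"az":-12,"x":0.0022,"y":0.009,"z":0,"claw":0}
  ]
}}

```text
time_s: 4.1
tool_pos: [0.4602, -0.0005, 0.0751]
tool_rot: [180.0, 0.1, 49.7]
force: [-3.5, -3.6, 4.7]
grip_width: 0.0003
```

>>> {"method": "step_arm", "body": {
  "series": [
    {"ax":0,"ay":0,"az":0,"x":0.0013,"y":0.0015,"z":0,"claw":0},
    {"ax":0,"ay":0,"az":0,"x":0.0013,"y":0.0015,"z":0,"claw":0},
    {"ax":0,"ay":0,"az":0,"x":0.0026,"y":0.003,"z":0,"claw":0},
    {"ax":0,"ay":0,"az":0,"x":0.0026,"y":0.003,"z":0,"claw":0}
  ]
}}

```text
time_s: 4.5
tool_pos: [0.4605, -0.0002, 0.0748]
tool_rot: [-179.9, 0.5, 49.6]
force: [-10.7, -8.4, 11.0]
grip_width: 0.0002
```

>>> {"method": "step_arm", "body": {
  "series": [
    {"ax":0,"ay":0,"az":0,"x":0.0013,"y":0.0015,"z":0,"claw":0},
    {"ax":0,"ay":0,"az":0,"x":0.002,"y":0.0023,"z":0,"claw":0},
    {"ax":0,"ay":0,"az":0,"x":0.002,"y":0.0023,"z":0,"claw":0}
  ]
}}

```text
time_s: 4.8
tool_pos: [0.4606, -0.0001, 0.0747]
tool_rot: [-179.8, 0.8, 49.5]
force: [-16.6, -13.2, 16.8]
grip_width: 0.0005
```

Run:
```python
from wp import *
from fit import model
P=model([C[0],C[1],TH,1.75,.1,.4])
for n in ('wrist','scene'):
    c=campose(n); im=vision.read_camera(n)[:,:,::-1].copy()
    q=w2px(c,P); print(q.round(0).tolist())
    if n=='scene': im=cv2.resize(im[150:240,180:310],None,fx=6,fy=6,interpolation=cv2.INTER_CUBIC); q=(q-[180,150])*6+2.5
    for u,v in q: cv2.circle(im,(int(u),int(v)),4,(0,0,255),1)
    cv2.imwrite(f'pics/{n}2.png',im)
```

```text
[[326.0, 230.0], [374.0, 34.0], [501.0, 170.0], [208.0, 222.0], [246.0, -24.0], [587.0, 134.0], [384.0, 145.0], [250.0, 253.0]]
[[263.0, 190.0], [233.0, 184.0], [256.0, 171.0], [260.0, 207.0], [220.0, 199.0], [253.0, 163.0], [251.0, 188.0], [278.0, 220.0]]
```

View pics/wrist2.png

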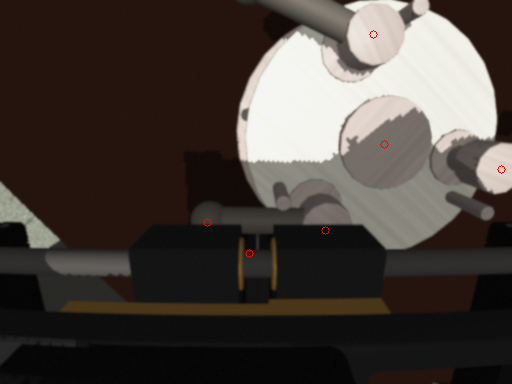

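View pics/scene2.png

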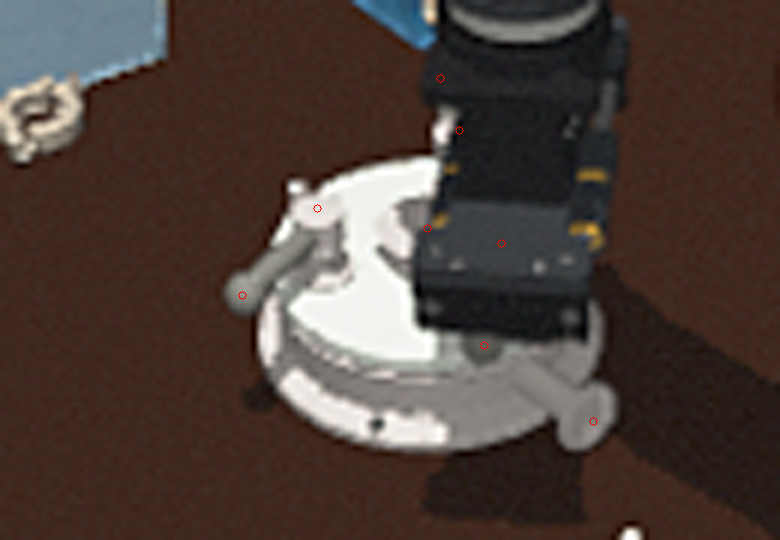

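>>> {"method": "step_arm", "body": {
  "series": [
    {"ax":0,"ay":0,"az":0,"x":-0.01,"y":-0.012,"z":0,"claw":0},
    {"ax":0,"ay":0,"az":0,"x":-0.018,"y":-0.021,"z":0,"claw":0},
    {"ax":0,"ay":0,"az":0,"x":-0.018,"y":-0.021,"z":0.03,"claw":0},
    {"ax":0,"ay":0,"az":0,"x":-0.018,"y":-0.021,"z":0.075,"claw":0},
    {"ax":0,"ay":0,"az":8,"x":-0.01,"y":-0.01,"z":0.075,"claw":0},
    {"ax":0,"ay":0,"az":16,"x":0,"y":0,"z":0.075,"claw":0},
    {"ax":0,"ay":0,"az":24,"x":0.01,"y":0.01,"z":0.075,"claw":0},
    {"ax":0,"ay":0,"az":32,"x":0.02,"y":0.02,"z":0.075,"claw":0},
    {"ax":0,"ay":0,"az":40,"x":0.03,"y":0.03,"z":0.075,"claw":0},
    {"ax":0,"ay":0,"az":48,"x":0.04,"y":0.04,"z":0.075,"claw":0},
    {"ax":0,"ay":0,"az":56,"x":0.05,"y":0.05,"z":0.075,"claw":0},
    {"ax":0,"ay":0,"az":64,"x":0.0573,"y":0.0594,"z":0.075,"claw":0}
  ]
}}

```text
time_s: 6.1
tool_pos: [0.5236, 0.0664, 0.1499]
tool_rot: [179.9, -0.0, 114.0]
force: [-0.8, 0.5, -0.4]
grip_width: 0.0004
```

>>> {"method": "step_arm", "body": {
  "series": [
    {"ax":0,"ay":0,"az":8,"x":0,"y":0,"z":0,"claw":0},
    {"ax":0,"ay":0,"az":16,"x":0,"y":0,"z":0,"claw":0},
    {"ax":0,"ay":0,"az":24,"x":0,"y":0,"z":0,"claw":0},
    {"ax":0,"ay":0,"az":32,"x":0,"y":0,"z":0,"claw":0},
    {"ax":0,"ay":0,"az":40,"x":0,"y":0,"z":0,"claw":0},
    {"ax":0,"ay":0,"az":48,"x":0,"y":0,"z":0,"claw":0},
    {"ax":0,"ay":0,"az":56,"x":0,"y":0,"z":0,"claw":0},
    {"ax":0,"ay":0,"az":64,"x":0,"y":0,"z":0,"claw":0},
    {"ax":0,"ay":0,"az":72,"x":0,"y":0,"z":0,"claw":0},
    {"ax":0,"ay":0,"az":80,"x":0,"y":0,"z":0,"claw":0},
    {"ax":0,"ay":0,"az":88,"x":0,"y":0,"z":0,"claw":0},
    {"ax":0,"ay":0,"az":90.5,"x":0,"y":0,"z":0,"claw":0}
  ]
}}

```text
time_s: 7.3
tool_pos: [0.5231, 0.0658, 0.1499]
tool_rot: [180.0, 0.1, -155.6]
force: [-0.1, 0.8, -1.3]
grip_width: 0.0003
```

Run:
```python
from wp import *
from fit import model
P=model([C[0],C[1],TH,1.75,.1,.4])
print(status.get_obs()['qpos'].round(1),status.get_obs()['tool_pos'].round(4))
for n in ('wrist','scene'):
    c=campose(n); im=vision.read_camera(n)[:,:,::-1].copy()
    q=w2px(c,P)
    if n=='scene': im=cv2.resize(im[150:240,180:310],None,fx=6,fy=6,interpolation=cv2.INTER_CUBIC); q=(q-[180,150])*6+2.5
    for u,v in q: cv2.circle(im,(int(u),int(v)),4,(0,0,255),1)
    cv2.imwrite(f'pics/{n}3.png',im)
```

```text
[ 38.1  12.4 -53.1 105.1  10.6  67.7  96. ] [0.5231 0.0658 0.1499]
```

View pics/wrist3.png

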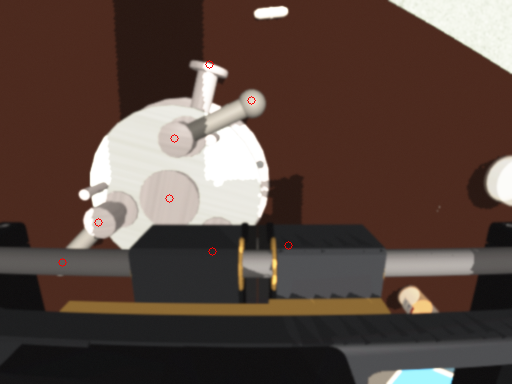

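View pics/scene3.png

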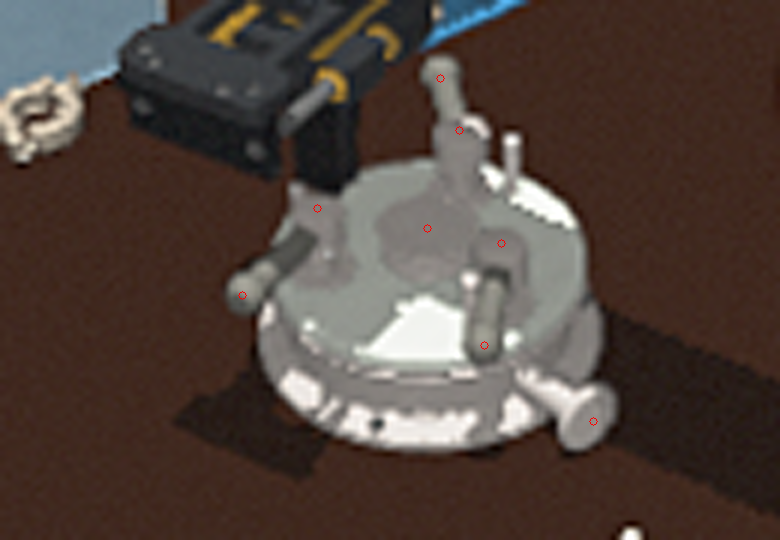

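>>> {"method": "step_arm", "body": {
  "series": [
    {"ax":0,"ay":0,"az":0,"x":0,"y":0,"z":-0.03,"claw":0},
    {"ax":0,"ay":0,"az":0,"x":0,"y":0,"z":-0.06,"claw":0},
    {"ax":0,"ay":0,"az":0,"x":0,"y":0,"z":-0.075,"claw":0},
    {"ax":0,"ay":0,"az":0,"x":0,"y":0,"z":-0.075,"claw":0}
  ]
}}

```text
time_s: 7.8
tool_pos: [0.5212, 0.065, 0.0728]
tool_rot: [179.9, -0.2, -155.9]
force: [-0.1, -0.4, -0.3]
grip_width: 0.0008
```

>>> {"method": "step_arm", "body": {
  "series": [
    {"ax":0,"ay":0,"az":0,"x":0.0141,"y":0.0063,"z":0,"claw":0},
    {"ax":0,"ay":0,"az":-8.1,"x":0.0179,"y":0.0101,"z":0,"claw":0},
    {"ax":0,"ay":0,"az":-16.2,"x":0.0221,"y":0.0134,"z":0,"claw":0},
    {"ax":0,"ay":0,"az":-24.3,"x":0.0268,"y":0.016,"z":0,"claw":0},
    {"ax":0,"ay":0,"az":-32.4,"x":0.0317,"y":0.018,"z":0,"claw":0},
    {"ax":0,"ay":0,"az":-40.5,"x":0.0369,"y":0.0192,"z":0,"claw":0},
    {"ax":0,"ay":0,"az":-48.6,"x":0.0423,"y":0.0197,"z":0,"claw":0},
    {"ax":0,"ay":0,"az":-56.7,"x":0.0476,"y":0.0194,"z":0,"claw":0},
    {"ax":0,"ay":0,"az":-64.8,"x":0.0529,"y":0.0184,"z":0,"claw":0},
    {"ax":0,"ay":0,"az":-72.9,"x":0.0579,"y":0.0167,"z":0,"claw":0},
    {"ax":0,"ay":0,"az":-81,"x":0.0627,"y":0.0142,"z":0,"claw":0},
    {"ax":0,"ay":0,"az":-89.1,"x":0.067,"y":0.0111,"z":0,"claw":0}
  ]
}}

```text
time_s: 9.0
tool_pos: [0.5902, 0.0793, 0.0758]
tool_rot: [179.8, -0.2, 114.7]
force: [-0.1, 4.4, -2.6]
grip_width: 0.0004
```

>>> {"method": "step_arm", "body": {
  "series": [
    {"ax":0,"ay":0,"az":-5.3,"x":0.0027,"y":-0.0024,"z":0,"claw":0},
    {"ax":0,"ay":0,"az":-5.3,"x":0.0034,"y":-0.0045,"z":0,"claw":0},
    {"ax":0,"ay":0,"az":-5.3,"x":0.0044,"y":-0.0071,"z":0,"claw":0},
    {"ax":0,"ay":0,"az":-5.3,"x":0.0044,"y":-0.0071,"z":0,"claw":0}
  ]
}}

```text
time_s: 9.4
tool_pos: [0.5942, 0.0745, 0.076]
tool_rot: [179.8, -0.3, 110.0]
force: [-1.4, 9.3, -1.5]
grip_width: 0.0003
```

>>> {"method": "step_arm", "body": {
  "series": [
    {"ax":0,"ay":0,"az":0,"x":0.001,"y":-0.0028,"z":0,"claw":0},
    {"ax":0,"ay":0,"az":0,"x":0.001,"y":-0.0028,"z":0,"claw":0},
    {"ax":0,"ay":0,"az":0,"x":0.001,"y":-0.0028,"z":0,"claw":0}
  ]
}}

```text
time_s: 9.7
tool_pos: [0.5943, 0.0743, 0.076]
tool_rot: [179.8, -0.5, 110.1]
force: [-2.9, 12.7, -0.2]
grip_width: 0.0008
```

>>> {"method": "step_arm", "body": {
  "series": [
    {"ax":0,"ay":0,"az":0,"x":0.001,"y":-0.0028,"z":0,"claw":0},
    {"ax":0,"ay":0,"az":0,"x":0.0015,"y":-0.0042,"z":0,"claw":0},
    {"ax":0,"ay":0,"az":0,"x":0.0015,"y":-0.0042,"z":0,"claw":0}
  ]
}}

```text
time_s: 10.0
tool_pos: [0.5944, 0.0741, 0.076]
tool_rot: [179.9, -0.8, 110.2]
force: [-6.3, 17.9, 1.2]
grip_width: 0.0006
```

>>> {"method": "step_arm", "body": {
  "series": [
    {"ax":0,"ay":0,"az":0,"x":-0.006,"y":0.017,"z":0,"claw":0},
    {"ax":0,"ay":0,"az":0,"x":-0.012,"y":0.034,"z":0,"claw":0},
    {"ax":0,"ay":0,"az":0,"x":-0.012,"y":0.034,"z":0.03,"claw":0},
    {"ax":0,"ay":0,"az":0,"x":-0.012,"y":0.034,"z":0.075,"claw":0},
    {"ax":0,"ay":0,"az":-8,"x":-0.005,"y":0.015,"z":0.075,"claw":0},
    {"ax":0,"ay":0,"az":-16,"x":0.005,"y":-0.01,"z":0.075,"claw":0},
    {"ax":0,"ay":0,"az":-24,"x":0.013,"y":-0.04,"z":0.075,"claw":0},
    {"ax":0,"ay":0,"az":-32,"x":0.022,"y":-0.065,"z":0.075,"claw":0},
    {"ax":0,"ay":0,"az":-40,"x":0.028,"y":-0.088,"z":0.075,"claw":0},
    {"ax":0,"ay":0,"az":-42.8,"x":0.028,"y":-0.088,"z":0.075,"claw":0},
    {"ax":0,"ay":0,"az":-42.8,"x":0.028,"y":-0.088,"z":0.075,"claw":0}
  ]
}}

```text
time_s: 11.1
tool_pos: [0.6254, -0.0276, 0.1508]
tool_rot: [179.9, -0.0, 66.8]
force: [-0.6, 0.4, -0.3]
grip_width: 0.0008
```

Run:
```python
from wp import *
from fit import model
P=model([C[0],C[1],TH,1.75,1.75,.4])
print(status.get_obs()['qpos'].round(1),status.get_obs()['tool_pos'].round(4))
for n in ('wrist','scene'):
    c=campose(n); im=vision.read_camera(n)[:,:,::-1].copy()
    q=w2px(c,P)
    if n=='scene': im=cv2.resize(im[150:240,180:310],None,fx=6,fy=6,interpolation=cv2.INTER_CUBIC); q=(q-[180,150])*6+2.5
    for u,v in q: cv2.circle(im,(int(u),int(v)),4,(0,0,255),1)
    cv2.imwrite(f'pics/{n}4.png',im)
```

```text
[ 19.   19.8 -23.3  92.    8.3  69.8 -29.1] [ 0.6254 -0.0276  0.1508]
```

View pics/wrist4.png

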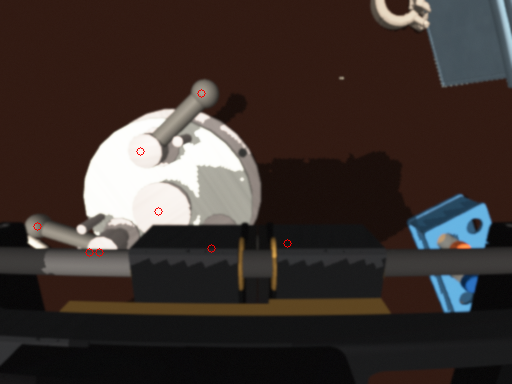

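View pics/scene4.png

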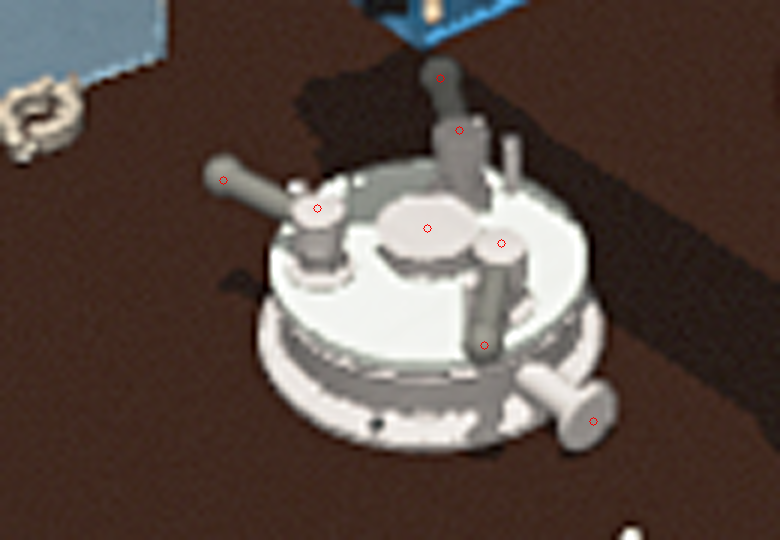

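>>> {"method": "step_arm", "body": {
  "series": [
    {"ax":0,"ay":0,"az":0,"x":0,"y":0,"z":-0.03,"claw":0},
    {"ax":0,"ay":0,"az":0,"x":0,"y":0,"z":-0.06,"claw":0},
    {"ax":0,"ay":0,"az":0,"x":0,"y":0,"z":-0.075,"claw":0},
    {"ax":0,"ay":0,"az":0,"x":0,"y":0,"z":-0.075,"claw":0}
  ]
}}

```text
time_s: 11.6
tool_pos: [0.6229, -0.0255, 0.0724]
tool_rot: [-179.7, 0.1, 67.0]
force: [0.7, 0.5, 0.8]
grip_width: 0.0003
```

>>> {"method": "step_arm", "body": {
  "series": [
    {"ax":0,"ay":0,"az":0,"x":-0.0061,"y":-0.0142,"z":0,"claw":0},
    {"ax":0,"ay":0,"az":-6.7,"x":-0.0062,"y":-0.0186,"z":0,"claw":0},
    {"ax":0,"ay":0,"az":-13.4,"x":-0.0067,"y":-0.023,"z":0,"claw":0},
    {"ax":0,"ay":0,"az":-20.1,"x":-0.0078,"y":-0.0273,"z":0,"claw":0},
    {"ax":0,"ay":0,"az":-26.7,"x":-0.0094,"y":-0.0314,"z":0,"claw":0},
    {"ax":0,"ay":0,"az":-33.4,"x":-0.0114,"y":-0.0353,"z":0,"claw":0},
    {"ax":0,"ay":0,"az":-40.1,"x":-0.0138,"y":-0.0389,"z":0,"claw":0},
    {"ax":0,"ay":0,"az":-46.8,"x":-0.0167,"y":-0.0423,"z":0,"claw":0},
    {"ax":0,"ay":0,"az":-53.5,"x":-0.02,"y":-0.0453,"z":0,"claw":0},
    {"ax":0,"ay":0,"az":-60.2,"x":-0.0235,"y":-0.0478,"z":0,"claw":0},
    {"ax":0,"ay":0,"az":-66.8,"x":-0.0274,"y":-0.05,"z":0,"claw":0},
    {"ax":0,"ay":0,"az":-73.5,"x":-0.0315,"y":-0.0517,"z":0,"claw":0}
  ]
}}

```text
time_s: 12.8
tool_pos: [0.596, -0.0778, 0.0772]
tool_rot: [-179.9, -0.4, -6.9]
force: [4.5, 1.4, -2.1]
grip_width: 0.0004
```

>>> {"method": "step_arm", "body": {
  "series": [
    {"ax":0,"ay":0,"az":-3.9,"x":-0.0024,"y":-0.0008,"z":0,"claw":0},
    {"ax":0,"ay":0,"az":-3.9,"x":-0.005,"y":-0.0003,"z":0,"claw":0},
    {"ax":0,"ay":0,"az":-3.9,"x":-0.0083,"y":0.0003,"z":0,"claw":0},
    {"ax":0,"ay":0,"az":-3.9,"x":-0.0083,"y":0.0003,"z":0,"claw":0}
  ]
}}

```text
time_s: 13.2
tool_pos: [0.5929, -0.0787, 0.078]
tool_rot: [-179.9, -1.1, -10.5]
force: [17.3, -0.8, -10.2]
grip_width: 0.0005
```

>>> {"method": "step_arm", "body": {
  "series": [
    {"ax":0,"ay":0,"az":0,"x":-0.003,"y":0.0005,"z":0,"claw":0},
    {"ax":0,"ay":0,"az":0,"x":-0.003,"y":0.0005,"z":0,"claw":0},
    {"ax":0,"ay":0,"az":0,"x":-0.003,"y":0.0005,"z":0,"claw":0}
  ]
}}

```text
time_s: 13.5
tool_pos: [0.5927, -0.0787, 0.0782]
tool_rot: [-179.9, -1.4, -10.5]
force: [24.1, -1.4, -16.1]
grip_width: 0.0003
```

>>> {"method": "step_arm", "body": {
  "series": [
    {"ax":0,"ay":0,"az":0,"x":0.018,"y":-0.003,"z":0,"claw":0},
    {"ax":0,"ay":0,"az":0,"x":0.036,"y":-0.006,"z":0,"claw":0},
    {"ax":0,"ay":0,"az":0,"x":0.036,"y":-0.006,"z":0.04,"claw":0},
    {"ax":0,"ay":0,"az":0,"x":0.036,"y":-0.006,"z":0.085,"claw":0},
    {"ax":0,"ay":0,"az":0,"x":0.056,"y":0.01,"z":0.13,"claw":0},
    {"ax":0,"ay":0,"az":0,"x":0.076,"y":0.03,"z":0.165,"claw":0},
    {"ax":0,"ay":0,"az":0,"x":0.096,"y":0.05,"z":0.165,"claw":0},
    {"ax":0,"ay":0,"az":0,"x":0.096,"y":0.05,"z":0.165,"claw":0},
    {"ax":0,"ay":0,"az":0,"x":0.096,"y":0.05,"z":0.165,"claw":0}
  ]
}}

```text
time_s: 14.4
tool_pos: [0.6779, -0.0275, 0.2406]
tool_rot: [180.0, -0.0, -10.5]
force: [-0.4, -0.2, 0.1]
grip_width: 0.0008
```

Run:
```python
from wp import *
from fit import model
P=model([C[0],C[1],TH,1.75,1.75,1.75])
print(status.get_obs()['qpos'].round(1),status.get_obs()['tool_pos'].round(4))
for n in ('wrist','scene','top'):
    c=campose(n); im=vision.read_camera(n)[:,:,::-1].copy()
    cv2.imwrite(f'pics/{n}5raw.png',im)
    q=w2px(c,P); print(n,q.round(1).tolist())
    if n=='scene': im=cv2.resize(im[150:240,180:310],None,fx=6,fy=6,interpolation=cv2.INTER_CUBIC); q=(q-[180,150])*6+2.5
    for u,v in q: cv2.circle(im,(int(u),int(v)),4,(0,0,255),1)
    cv2.imwrite(f'pics/{n}5.png',im)
```

```text
[   7.8   22.   -10.4   77.5    4.    80.8 -103.1] [ 0.6779 -0.0275  0.2406]
wrist [[269.8, 331.1], [210.8, 289.5], [284.7, 265.6], [245.9, 358.1], [184.2, 244.1], [335.2, 260.8], [255.2, 286.5], [281.6, 331.2]]
scene [[263.1, 190.1], [232.6, 184.4], [256.2, 171.3], [260.4, 207.2], [216.9, 179.7], [275.0, 169.6], [250.8, 187.6], [278.4, 219.9]]
top [[255.9, 202.2], [236.8, 177.8], [267.4, 173.6], [242.0, 217.8], [230.7, 159.3], [287.2, 178.5], [253.2, 185.5], [258.2, 224.3]]
```

View pics/wrist5.png

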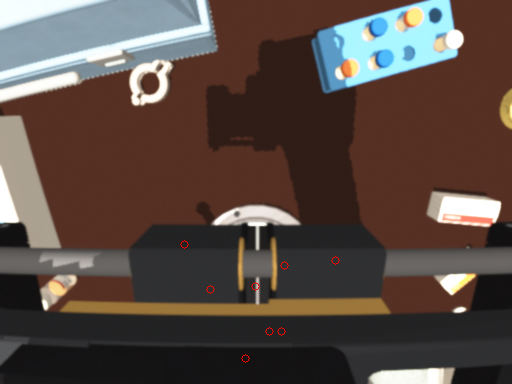

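View pics/scene5.png

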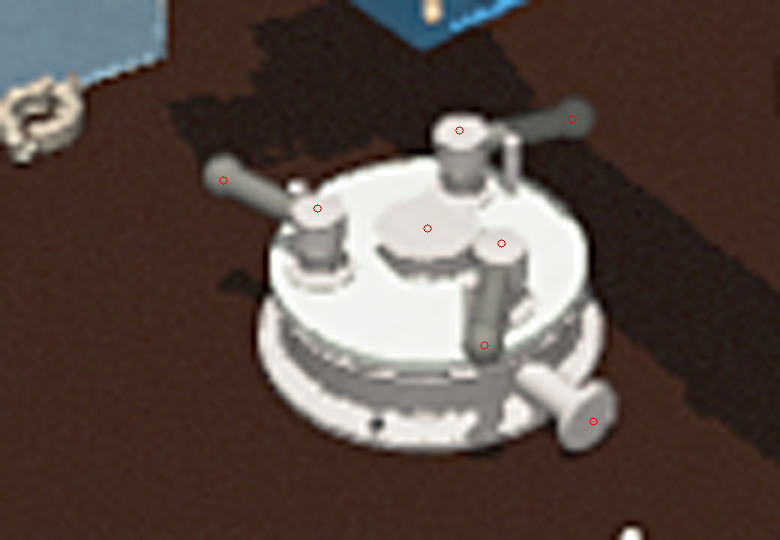

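View pics/top5.png

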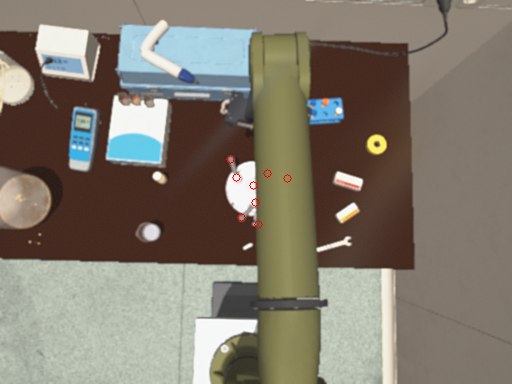

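>>> {"method": "step_arm", "body": {
  "series": [
    {"ax":0,"ay":0,"az":0,"x":-0.04,"y":0.005,"z":0.02,"claw":0},
    {"ax":0,"ay":0,"az":0,"x":-0.08,"y":0.01,"z":0.03,"claw":0},
    {"ax":0,"ay":0,"az":0,"x":-0.12,"y":0.015,"z":0.03,"claw":0},
    {"ax":0,"ay":0,"az":0,"x":-0.16,"y":0.02,"z":0.03,"claw":0},
    {"ax":0,"ay":0,"az":0,"x":-0.2,"y":0.026,"z":0.03,"claw":0},
    {"ax":0,"ay":0,"az":0,"x":-0.22,"y":0.026,"z":0.03,"claw":0},
    {"ax":0,"ay":0,"az":0,"x":-0.22,"y":0.026,"z":0.03,"claw":0},
    {"ax":0,"ay":0,"az":0,"x":-0.22,"y":0.026,"z":0.03,"claw":0}
  ]
}}

```text
time_s: 15.35
tool_pos: [0.4581, -0.0019, 0.27]
tool_rot: [180.0, -0.1, -10.6]
force: [0.7, 0.0, -0.6]
grip_width: 0.0007
```

Run:
```python
from wp import *
from fit import model
P=model([C[0],C[1],TH,1.75,1.75,1.75])
c=campose('wrist'); im=vision.read_camera('wrist')[:,:,::-1].copy()
q=w2px(c,P); print(q.round(1).tolist())
cv2.imwrite('pics/w6raw.png',im)
for u,v in q: cv2.circle(im,(int(u),int(v)),3,(0,0,255),1)
cv2.imwrite('pics/w6.png',im)
```

```text
[[257.7, 144.7], [192.8, 90.5], [272.5, 59.2], [232.4, 188.1], [165.0, 41.4], [327.4, 61.5], [241.9, 99.9], [273.1, 182.5]]
```

View pics/w6.png

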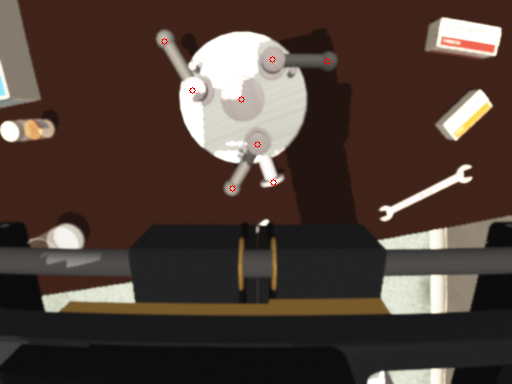

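Run:
```python
import cv2
a=cv2.imread('pics/w6raw.png')[20:205,140:345]; cv2.imwrite('pics/w6c.png',cv2.resize(a,None,fx=3.2,fy=3.2,interpolation=cv2.INTER_CUBIC))
a=cv2.imread('pics/w6raw.png')[35:90,255:345]; cv2.imwrite('pics/w6d.png',cv2.resize(a,None,fx=8,fy=8,interpolation=cv2.INTER_CUBIC))
```

```text
(no output)
```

View pics/w6c.png

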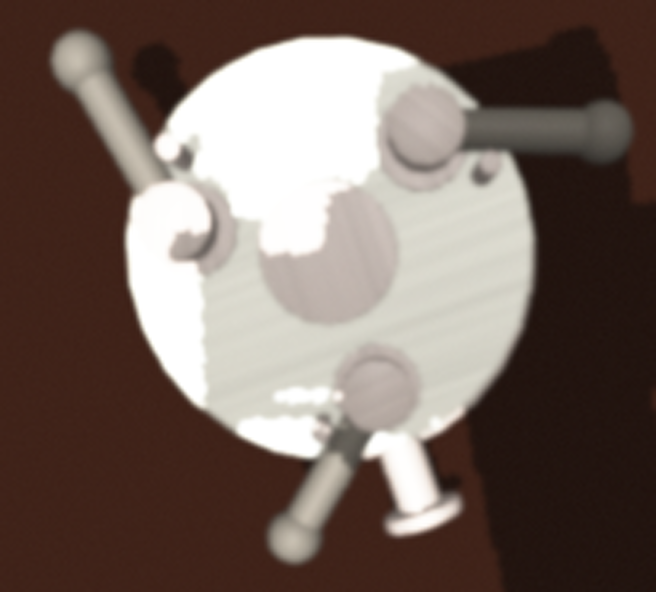

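View pics/w6d.png

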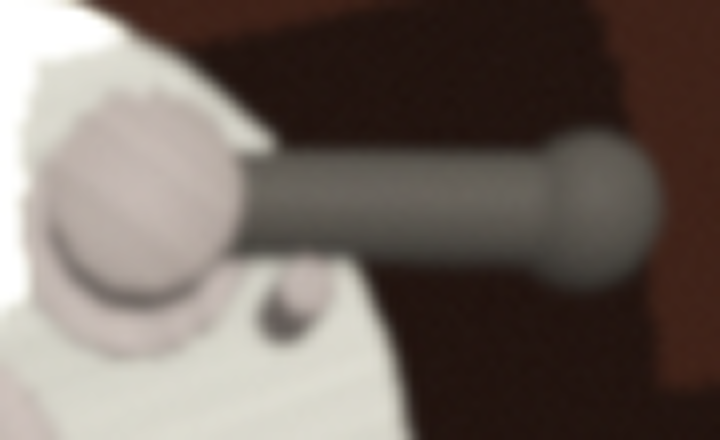

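Run:
```python
from fit import *
c=campose('wrist')
g=lambda u,v:(140+(u+.5)/3.2-.5,20+(v+.5)/3.2-.5)
W={0:g(379,394),1:g(171,220),2:g(425,124),3:g(294,538),4:g(81,60),5:g(601,130),6:g(329,253)}
f=fit([(c,W)],[.5477,-.0018,.167,1.7,1.7,1.7]);print(f.x.round(4),f.fun.round(1))
```

```text
[ 0.5495 -0.0018  0.1575  1.741   1.7499  1.7404] [-0.8  0.7 -0.4  0.1  0.4 -0.5  0.3 -0.7  0.4  0.6  0.5  0.  -0.6 -0.3]
```

Run:
```python
from cell import workorder,status
print(status.get_obs()['time_s'],status.get_obs()['force']); print(workorder.sign_off())
```

```text
15.4 [ 0.73018948 -0.44696985 -0.42798634]
the job is handed in; nothing more can be done
None
```

I turned all three lever bolts clockwise onto their end stops and handed the job in at 15.4 s. The order was bolt 1 above the outlet pipe, then bolt 2, then bolt 3, each pushed with the closed fingertips. The arm ended clear of everything.

- **Force at the stops:** each lever stopped moving while the push rose well above the 3–4 N turning load. It reached about 21 N (bolt 1), 19 N (bolt 2) and 24 N (bolt 3) horizontally. Bolts 1 and 3 also had about 16 N vertically.
- **Final picture:** the last wrist-camera view gave bolt angles of about 1.74, 1.75 and 1.74 rad, against 1.75 at the stop. All three levers appeared to lie against their pins.
- **One disagreement:** bolt 3 stopped about 2 mm short of where my first measurement put its stop. The last picture placed the housing about 1.8 mm farther in x, which accounts for it and is within the stated camera calibration error.
- **Bystanders:** a picture taken after the third bolt showed the glassware and carton where they had been at the start. I compared them by eye rather than measuring.

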